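# Hold the flush valve open with its bayonet key

### The arm

A 6-joint arm with a two-finger parallel gripper is mounted at the origin on the work surface. World frame = base frame: x ahead of the robot, y to its left, z up, the work surface at z = 0. Lengths are in m, angles in rad, forces in N, time in s.
With the tool pointing down it reaches from about 0.35 to 0.85 m from the base axis. Payload 8.1 kg.
Tool frame: the origin (TCP) lies at the very end of the fingers, on their centre line; the grasp point (between the pads) lies 19 mm behind it (robot.grip_point_offset is the distance from the TCP to the grasp point, in m); z points along the fingers, y is the line along which they close (so a half turn about z gives the same grasp; the last joint's range is limited). The gripper opens to 85 mm and grips with 20 to 120 N. Pads are 22 mm wide; open, the fingers measure 114 mm over their backs; the gripper's body (76 mm by 85 mm) begins 54 mm behind the grasp point. The pads swing forward as they close: fully open they stand 13 mm farther back than shut.
Start: joints at [1.13, 0.13, 1.488, -0, 1.523, -0.085], TCP at [0.209, 0.562, 0.231] pointing down, gripper open.
Joint ranges: [-2.96, 2.96], [-0.89, 2.26], [0.02, 2.5], [-1.34, 4.48], [0, 2.73], [-2.66, 2.66]. Speed limits (rad/s): [2.39, 2.39, 2.79, 3.14, 3.14, 3.14].

### API

Orientations are given as [roll, pitch, yaw] about the fixed x, y, z axes, in that order (R = Rz(yaw) Ry(pitch) Rx(roll)).
In Python, from cell import robot gives the robot as it stands.
- The arm moves only by the shell command python3 jog.py 'ROWS' [FORCE]. ROWS is a JSON list of rows, 1 to 5 of them, each of 5 numbers: the opening from 0.0 (shut) to 1.0 (fully open), then dx, dy, dz in m, then a turn about the tool's z in rad; each row is the pose to reach, as a shift and turn from the pose commanded when the command began, along the tool's axes at that moment; what a row does not reach only later rows make up. A row lasts 1/12 s, in which the tool goes at most 0.0417 m and 0.125 rad, less where a joint would pass 70% of its speed; a pose out of reach is approached as far as the arm can. The fingers move at their own pace and stop on an object; FORCE is the grip in N (left out, the last holds). Time passes only in rows, so rows that do not move let the fingers close. It prints the time, the measured TCP pose, the force, the opening and the grip force at its end. Input that does not fit is refused with a message, and nothing moves.
- robot.observe(): the state, without advancing time (a new reading comes with each control period).
- robot.get_image(name): name is "scene" or "side" or "wrist"; returns (picture, depth): 400x640x3 uint8, red, green, blue; 400x640 float32, m along the optical axis (not along the pixel's ray), 0 where there is no reading.
- robot.calibration(name): a dict with "fx", "fy", "cx", "cy" (pixels), "rvec" (rotation vector, rad) and "tvec" (3), from world to camera coordinates, as OpenCV has them; the wrist camera has in their place "tool_from_camera" (4x4, takes a point from camera to tool coordinates, whose origin is the TCP and whose axes are the flange's). Camera axes: x right, y down, z forward; pixel columns grow to the right and rows downward; lengths in m; the calibration is good to about 2 mm. A picture is of the moment at which its call begins: read the wrist's pose just before it. calibration takes no time and is no camera call.
- robot.close_job(): hands the job in; it is judged then, once.
The state is a dict: "time": time; "joints": joint angles; "joint_velocities": joint speeds; "effort": joint torques, N m; "tool_pos": TCP position; "orientation": TCP orientation; "force": force on the tool from outside, world axes, zero at the start; "moment": the same for the moment, N m; "opening": opening from 0.0 (shut) to 1.0 (fully open); "grasp_force": force on a finger pad.
Only numpy, scipy, OpenCV 4.12 (cv2) and the standard library are available. Lean on these libraries where they do the work, as an engineer would, in place of code of your own. Each camera call takes 0.05 s, during which the arm holds its last target. There are 200 camera calls.

### The job

Open the irrigation flush valve on the potting bench and keep it open: take the orange-handled key from its holder, push it into the valve's socket with its lugs through the two slots and fully down against the spring, then twist it a quarter turn clockwise (seen from above) against the return spring. Finish while still gripping the key and holding it upright at the end of its turn: do not let go, the springs turn the valve back. Leave the pot, the jar and the brush where they are.

Things in the scene. Friction and masses are not known exactly. Their poses are not given: they have to be found in the camera images.
- key: Loose key, 82 mm tall, 0.2 to 0.33 kg, upright in the holder. Origin: centre of its underside; z up its axis. Brass stem 28 mm thick (lowest 5 mm tapers to 22); two lugs along +x and -x, 46 mm tip to tip, 9 mm wide in y, z = 10 to 18 mm; collar 48 mm across, z = 34 to 40 mm; orange handle above, in line with the lugs. Same after half a turn.
- key_handle (a point): Point to grip on the key's orange handle, on the key's axis 65 mm above its origin; axes as key. The handle is an upright bar 62 mm long in x, 16 mm thick in y, from 25 mm below to 17 mm above this point. Grip it across its 16 mm from above, firmly (about 45 N).
- holder: Fixed holder for the key: a black ring of 72 mm diameter with a 32 mm hole, top 14 mm above the bench, on a 100 mm square plate. Origin on the bench on its axis. The nose stands in the hole on the plate, 4 mm above the bench, and the lugs lie on the ring: lift straight up.
- valve: Fixed flush valve: a dark round housing of 70 mm diameter, 80 mm high, on a 140 x 130 mm plate, a blue pipe 200 mm long along its y, a small round gauge (top 77 mm high) on the pipe at y = -70 mm, a yellow pointer low on the +x side that turns from a red mark (shut) to a green mark (open). Origin on the bench on the socket's axis, z up.
- socket (a point): Centre of the socket's mouth in the housing's flat top, 80 mm above the bench; axes as valve. A 10 mm brass flange with a round hole of 32 mm and two slots for the lugs, 13 mm wide, out to 27 mm from the axis along +x and -x (white marks on the rim). Key x goes along socket x, either way round; nose first meets the plunger 14 mm below the mouth.
- socket_seat (a point): Where the key's origin is when it is fully down: on the socket's axis, 34 mm below its mouth, collar on the housing; axes as valve. With the origin 28 mm or more below the mouth the lugs are under the flange and turn clockwise only (seen from above, negative about z), to a stop after a quarter turn. Turned, the flange keeps the lugs down.
- plunger (a joint): Spring plunger under the nose: travel in m, 0 = up, 0.014 = lugs just below the flange, 0.020 = collar down on the housing. The spring pushes up with 3 N at 0 and 7.6 N at 0.020.
- rotor (a joint): Turning part of the valve, with the pointer: 0 = shut, 1.45 rad = fully open, at its stop. The lugs take it along after the first 0.1 rad or so of their turn: fully open when the key has turned about 1.57 rad clockwise. A spring turns it back with 0.06 N m at 0, 0.2 N m at 1.45; if the key is let go it turns back.
- pot: Bystander: loose terracotta flowerpot, 84 mm across, 80 mm high; origin at the centre of its underside. Leave it alone.
- jar: Bystander: loose amber jar, 60 mm diameter, 85 mm high; origin at the centre of its underside. Leave it alone.
- brush: Bystander: loose hand brush with a wooden handle, 200 mm long, 42 mm wide, 20 mm high, lying on the bench; origin under its middle. Leave it alone.

How it is judged:
By the outcome, as a careful person would: the job done as asked, in the order asked, and still so for the second after the job is handed in, while the arm keeps its last pose, push and grip.
It also fails if it takes over 45 s, if anything falls off the work surface, if the arm or the gripper's body presses on something with over 40 N, if the wrist force passes 120 N, or if a joint passes its speed limit or range.

## Working session

There is one attempt and no reset: what is moved stays moved. The work goes in short steps, Python scripts to look and compute and a shell command to move; the robot and the scene stay as the last step left them, time stands still between calls to the robot, and variables do not carry over. Pictures are saved under pics/ and viewed, at most 10 in all, crops included, and the job is handed in when it is done.

```bash
ls; mkdir -p pics; cat > h.py <<'E'
import numpy as np, cv2
from cell import robot
from scipy.spatial.transform import Rotation as R
def cam(name):
    c=robot.calibration(name); K=np.array([[c['fx'],0,c['cx']],[0,c['fy'],c['cy']],[0,0,1.]])
    if 'rvec' in c:
        Rm=cv2.Rodrigues(np.array(c['rvec'],float))[0]; t=np.array(c['tvec'],float).ravel()
        return K,Rm.T,-Rm.T@t
    s=robot.observe(); T=np.array(c['tool_from_camera']); Rt=R.from_euler('xyz',s['orientation']).as_matrix()
    return K,Rt@T[:3,:3],Rt@T[:3,3]+np.array(s['tool_pos'])
def grab(name,fn=None):
    K,Rc,p=cam(name); im,d=robot.get_image(name)
    if fn: cv2.imwrite('pics/'+fn,cv2.cvtColor(im,cv2.COLOR_RGB2BGR))
    return im,d,K,Rc,p
def plane(uv,z,K,Rc,p):
    uv=np.atleast_2d(np.array(uv,float)); r=(Rc@np.linalg.inv(K)@np.c_[uv,np.ones(len(uv))].T).T
    return p+r*((z-p[2])/r[:,2])[:,None]
def cloud(d,K,Rc,p):
    v,u=np.mgrid[:d.shape[0],:d.shape[1]]; r=np.stack([(u-K[0,2])/K[0,0],(v-K[1,2])/K[1,1],np.ones(d.shape)],-1)*d[...,None]
    return r@Rc.T+p
E
python3 - <<'E'
from h import *
s=robot.observe(); print(s)
for n in ['scene','side','wrist']:
    im,d,K,Rc,p=grab(n,n+'0.png'); print(n,p,Rc[:,2])
    np.savez('pics/'+n,im=im,d=d,K=K,Rc=Rc,p=p)
a=[cv2.imread(f'pics/{n}0.png') for n in ['scene','side','wrist']]
E
```

```text
cell.py
jog.py
pics
{'time': 0.0, 'joints': array([ 1.12961499e+00,  1.31159468e-01,  1.48930674e+00,  3.03211205e-05,
        1.52301002e+00, -8.54368407e-02]), 'joint_velocities': array([-0.00180205,  0.00143224, -0.00102881, -0.00060039,  0.00068586,
        0.00046658]), 'effort': array([ 3.14494682e-04, -5.69401360e+01, -5.00551558e+01, -2.08634219e-04,
        1.47506007e-02,  7.64802826e-05]), 'tool_pos': array([0.20872058, 0.56192435, 0.23023038]), 'orientation': array([-3.13971853e+00, -1.90904165e-04,  2.78584650e+00]), 'force': array([-0.11792683, -0.66473165,  0.11001405]), 'moment': array([-0.01051548, -0.00854291, -0.03456135]), 'grasp_force': 0.0, 'opening': 1.001597325986672}
scene [1.24416185 0.35400459 0.55967622] [-0.71641364 -0.42193367 -0.5556289 ]
side [ 0.09750597 -0.68602661  0.67794876] [ 0.5231514   0.63468625 -0.56875827]
wrist [0.13159676 0.59074419 0.37413988] [ 0.29763391 -0.11104126 -0.94820034]
```

View pics/scene0.png

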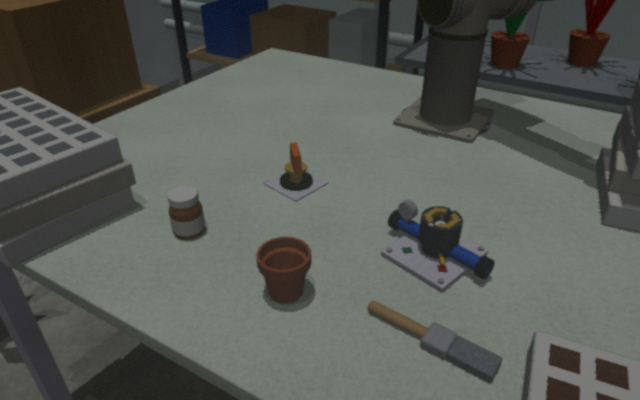

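View pics/side0.png

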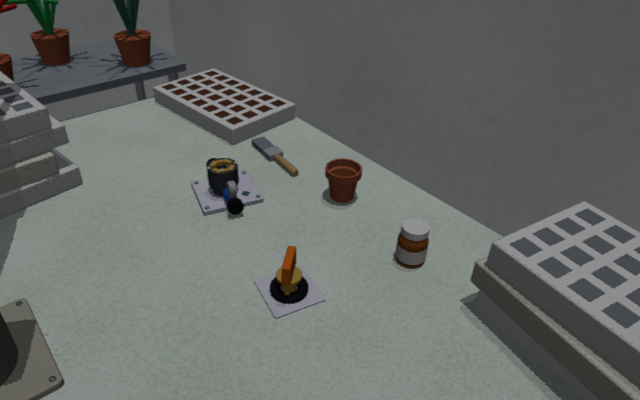

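The scene view shows the key in its holder at about (296,170) and the valve at (440,230), with its flange top near (441,216), the gauge at (407,210) and the pointer at (442,262). The side view shows the key at (289,270) and the valve at (222,175). Next I'll take rough positions from the depth.

```bash
python3 - <<'E'
from h import *
for n,kb,vb in [('scene',(280,135,315,190),(415,200,470,255)),('side',(270,240,310,300),(200,150,245,200))]:
    z=np.load(f'pics/{n}.npz'); im,d,K,Rc,p=[z[k] for k in ('im','d','K','Rc','p')]
    P=cloud(d,K,Rc,p); hsv=cv2.cvtColor(im,cv2.COLOR_RGB2HSV)
    def m(b,f):
        M=np.zeros(d.shape,bool); M[b[1]:b[3],b[0]:b[2]]=1; return M&f&(d>0)
    H,S,V=hsv[...,0],hsv[...,1],hsv[...,2]
    q=P[m(kb,(H<13)&(S>170)&(V>90))]; print(n,'handle',len(q),q.min(0),q.max(0),q.mean(0))
    for name,sel in (('top',q[q[:,2]>.078]),):
        if len(sel)>5:
            c,(w,h),a=cv2.minAreaRect((sel[:,:2]*1000).astype(np.float32)); print(name,len(sel),c,w,h,a)
    q=P[m(vb,(P[...,2]>.074)&(P[...,2]<.086))]; print('valve top',len(q),cv2.minAreaRect((q[:,:2]*1000).astype(np.float32)),q.mean(0))
    for nm,b in (('valve',vb),):
        mm=m((b[0]-60,b[1]-40,b[2]+60,b[3]+40),(H>105)&(H<125)&(S>180)&(V>60)); q=P[mm]; print('pipe',len(q),q.min(0),q.max(0),cv2.fitLine((q[:,:2]*1000).astype(np.float32),cv2.DIST_L2,0,.01,.01).ravel())
E
```

```text
scene handle 50 [ 0.48213486 -0.17620558  0.08466757] [ 0.51976678 -0.139772    0.08822487] [ 0.50114657 -0.15759136  0.08624208]
top 50 (499.7689514160156, -158.54421997070312) 49.010223388671875 9.655704498291016 43.39611053466797
valve top 743 ((559.4843139648438, 178.1625518798828), (86.65455627441406, 69.2900161743164), 33.19021224975586) [0.56896688 0.18349645 0.07968104]
pipe 2 [0.57786826 0.2224873  0.03865979] [0.58005833 0.22677396 0.03961916] [4.5482954e-01 8.9057851e-01 5.7896332e+02 2.2463062e+02]
side handle 131 [ 0.47109432 -0.18583803  0.08222666] [ 0.51848958 -0.14036734  0.08837203] [ 0.49465883 -0.16242343  0.0856466 ]
top 131 (494.4276123046875, -163.4580078125) 57.83003234863281 14.437406539916992 41.7107048034668
valve top 409 ((554.1516723632812, 163.8092041015625), (111.89271545410156, 67.80048370361328), 53.41351318359375) [0.56293519 0.17137132 0.0786646 ]
pipe 53 [0.53646577 0.11236422 0.02500198] [0.55194077 0.15723465 0.03934886] [2.7189896e-01 9.6232581e-01 5.4362946e+02 1.3508728e+02]
```

```bash
python3 jog.py '[[1, -0.036, -0.018, 0, 0], [1, -0.072, -0.036, 0, 0], [1, -0.108, -0.054, 0, 0], [1, -0.144, -0.072, 0, 0], [1, -0.18, -0.09, 0, 0]]'; python3 jog.py '[[1, -0.036, -0.018, 0, 0], [1, -0.072, -0.036, 0, 0], [1, -0.108, -0.054, 0, 0], [1, -0.144, -0.072, 0, 0], [1, -0.18, -0.09, 0, 0]]'; python3 jog.py '[[1, -0.036, -0.018, 0.01, 0], [1, -0.072, -0.036, 0.02, 0], [1, -0.108, -0.051, 0.03, 0], [1, -0.108, -0.051, 0.03, 0], [1, -0.108, -0.051, 0.03, 0]]'
python3 - <<'E'
from h import *
im,d,K,Rc,p=grab('wrist','wv.png'); np.savez('pics/wv',im=im,d=d,K=K,Rc=Rc,p=p)
s=robot.observe(); print(s['tool_pos'],s['orientation'],s['joints'])
E
```

```text
time: 0.57
tool_pos: [0.347, 0.4138, 0.231]
orientation: [-3.141, -0.0, 2.786]
force: [0.7, 0.6, -0.0]
opening: 1.0
grasp_force: 0.0
time: 0.98
tool_pos: [0.4846, 0.2665, 0.2312]
orientation: [-3.142, -0.0, 2.786]
force: [0.8, 0.8, 0.4]
opening: 0.999
grasp_force: 0.0
time: 1.4
tool_pos: [0.5675, 0.1807, 0.1994]
orientation: [-3.14, -0.003, 2.782]
force: [0.4, 0.6, -0.6]
opening: 0.997
grasp_force: 0.0
[0.56705775 0.18211998 0.20033029] [-3.14082559e+00 -1.81426916e-03  2.78391213e+00] [ 2.24469364e-01  1.36016449e-01  1.53867756e+00  3.58667033e-04
  1.46883583e+00 -9.88683984e-01]
```

View pics/wv.png

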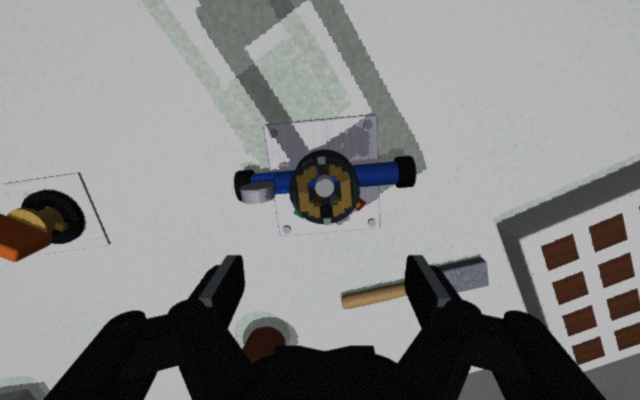

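The wrist view shows the socket at (324,187), slots with white marks at about (321,160) and (330,215), the gauge at (257,190), and pipe ends at (243,185) and (405,171). Next I'll fit these accurately.

```bash
python3 - <<'E'
from h import *
z=np.load('pics/wv.npz'); im,d,K,Rc,p=[z[k] for k in ('im','d','K','Rc','p')]
P=cloud(d,K,Rc,p); H,S,V=cv2.split(cv2.cvtColor(im,cv2.COLOR_RGB2HSV)); B=np.zeros(d.shape,bool); B[145:230,280:370]=1
M=B&(P[...,2]>.072)&(P[...,2]<.09)
q=P[M]; print(len(q),'z',np.median(q[:,2]),cv2.minEnclosingCircle((q[:,:2]*1000).astype(np.float32)))
# gold ring on plane .08: ellipse of outer hull
G=B&(H>14)&(H<32)&(S>110)&(V>70); uv=np.argwhere(G)[:,::-1]; w=plane(uv,.08,K,Rc,p)[:,:2]*1000
r=np.linalg.norm(w-np.median(w,0),axis=1); w=w[r<33].astype(np.float32); print('gold',len(w),cv2.minEnclosingCircle(w),w.mean(0))
hull=cv2.convexHull(w); 
# pipe
b=(H>105)&(H<125)&(S>150)&(V>60); uv=np.argwhere(b)[:,::-1]; w=plane(uv,.03,K,Rc,p)[:,:2]*1000; f=cv2.fitLine(w.astype(np.float32),cv2.DIST_HUBER,0,.01,.01).ravel(); print('pipe',len(w),f,np.degrees(np.arctan2(f[1],f[0])))
# plate
pl=(P[...,2]>.004)&(P[...,2]<.016); pl[:, :255]=0; pl[:,395:]=0; pl[:100]=0; pl[245:]=0
q=(P[pl][:,:2]*1000).astype(np.float32); print('plate',len(q),cv2.minAreaRect(q))
im2=cv2.resize(im[140:235,275:375],None,fx=6,fy=6,interpolation=cv2.INTER_NEAREST); cv2.imwrite('pics/wvc.png',cv2.cvtColor(im2,cv2.COLOR_RGB2BGR))
E
```

```text
2792 z 0.08097839039780289 ((562.9923706054688, 182.6896514892578), 34.873252868652344)
gold 1092 ((565.665771484375, 184.36099243164062), 32.44114685058594) [564.8745  181.84088]
pipe 1462 [3.0535200e-01 9.5223957e-01 5.6404639e+02 1.9175247e+02] 72.22066
plate 6817 ((568.00048828125, 181.07025146484375), (130.28256225585938, 139.9775390625), 74.52835083007812)
```

View pics/wvc.png

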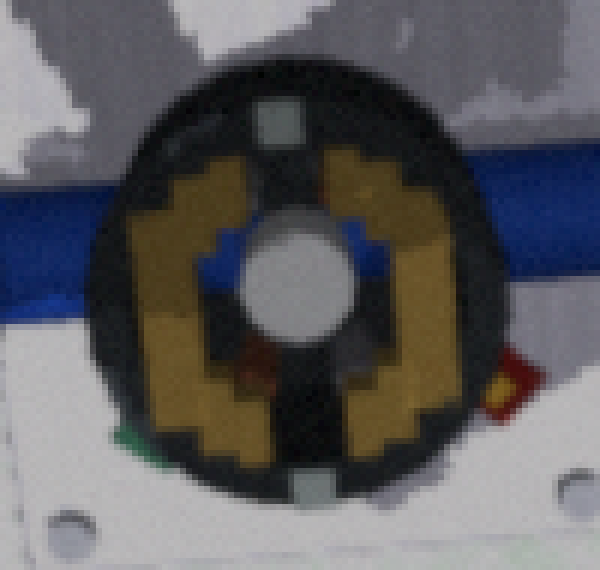

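The crop shows white rim marks at (321.7,160.3) and (327.5,221.2) in full-image pixels. The pointer is at the red mark, lower right, so the valve is shut.

```bash
python3 - <<'E'
from h import *
z=np.load('pics/wv.npz'); im,d,K,Rc,p=[z[k] for k in ('im','d','K','Rc','p')]
w=plane([(321.7,160.3),(327.5,221.2)],.08,K,Rc,p)[:,:2]*1000; e=w[1]-w[0]; print(w,w.mean(0),np.linalg.norm(e),np.degrees(np.arctan2(e[1],e[0])))
H,S,V=cv2.split(cv2.cvtColor(im,cv2.COLOR_RGB2HSV)); M=np.zeros(d.shape,np.uint8); M[145:230,280:370]=1
W=((S<60)&(V>90)).astype(np.uint8)*M
n,l,st,c=cv2.connectedComponentsWithStats(W)
for i in range(1,n):
  if 15<st[i][4]<120: print(st[i],c[i],plane(c[i],.08,K,Rc,p)*1000)
P=cloud(d,K,Rc,p)
m=(M>0)&(P[...,2]>.072)&(P[...,2]<.09); cn,_=cv2.findContours(m.astype(np.uint8),cv2.RETR_EXTERNAL,cv2.CHAIN_APPROX_NONE); k=max(cn,key=len)[:,0]
w=plane(k,.08,K,Rc,p)[:,:2]*1000; print('ellipse',cv2.fitEllipse(w.astype(np.float32)))
E
```

```text
[[534.22419901 190.55469822]
 [594.22301983 174.15675798]] [564.22360942 182.3557281 ] 62.19928411749387 -15.285890578241878
ellipse ((562.6607055664062, 182.5299530029297), (68.04551696777344, 69.82891845703125), 70.54098510742188)
```

```bash
python3 jog.py '[[1, -0.006, -0.039, 0, 0], [1, -0.012, -0.078, 0, 0], [1, -0.018, -0.117, 0, 0], [1, -0.024, -0.156, 0, 0], [1, -0.03, -0.195, 0, 0]]'>/dev/null; python3 jog.py '[[1, -0.006, -0.039, 0, 0.12], [1, -0.012, -0.078, 0, 0.24], [1, -0.018, -0.117, 0, 0.36], [1, -0.0233, -0.1535, 0, 0.48], [1, -0.0233, -0.1535, 0, 0.6]]' >/dev/null; python3 jog.py '[[1, 0, 0, 0, 0.12], [1, 0, 0, 0, 0.24], [1, 0, 0, 0, 0.36], [1, 0, 0, 0, 0.48], [1, 0, 0, 0, 0.6]]'>/dev/null; python3 jog.py '[[1, 0, 0, 0, 0.12], [1, 0, 0, 0, 0.24], [1, 0, 0, 0, 0.36], [1, 0, 0, 0, 0.48], [1, 0, 0, 0, 0.6]]'; python3 jog.py '[[1, 0, 0, 0, 0.12], [1, 0, 0, 0, 0.25], [1, 0, 0, 0, 0.25]]'
python3 - <<'E'
from h import *
im,d,K,Rc,p=grab('wrist','wk.png'); np.savez('pics/wk',im=im,d=d,K=K,Rc=Rc,p=p)
s=robot.observe(); print(s['time'],s['tool_pos'],s['orientation'],s['joints'])
P=cloud(d,K,Rc,p); H,S,V=cv2.split(cv2.cvtColor(im,cv2.COLOR_RGB2HSV))
O=(H<14)&(S>150)&(V>80); q=P[O&(P[...,2]>.08)&(P[...,2]<.095)&(np.hypot(P[...,0]-.495,P[...,1]+.163)<.06)]
print(len(q),np.median(q[:,2]),q.mean(0)); 
r=cv2.minAreaRect((q[:,:2]*1000).astype(np.float32)); print(r,cv2.boxPoints(r))
f=cv2.fitLine((q[:,:2]*1000).astype(np.float32),cv2.DIST_HUBER,0,.01,.01).ravel();print(np.degrees(np.arctan2(f[1],f[0])))
E
```

```text
time: 3.12
tool_pos: [0.4961, -0.1608, 0.202]
orientation: [3.141, -0.001, 0.982]
force: [0.4, -0.5, 0.0]
opening: 1.002
grasp_force: 0.0
time: 3.37
tool_pos: [0.4961, -0.1609, 0.202]
orientation: [3.141, -0.001, 0.732]
force: [0.6, -0.6, -0.9]
opening: 0.999
grasp_force: 0.0
3.4167 [ 0.4960896  -0.16109581  0.20190774] [ 3.14080042e+00 -6.35416328e-04  7.38882585e-01] [-4.12489558e-01 -6.80814424e-02  1.74456976e+00  2.59190841e-04
  1.46412202e+00  4.19396966e-01]
717 0.08692047159120037 [ 0.49843372 -0.15697588  0.08688641]
((494.3539733886719, -160.90016174316406), (59.02486038208008, 14.460556983947754), 41.41868591308594) [[ 467.4395  -175.00235]
 [ 477.00598 -185.84625]
 [ 521.26843 -146.79797]
 [ 511.70197 -135.95407]]
42.414017
```

View pics/wk.png

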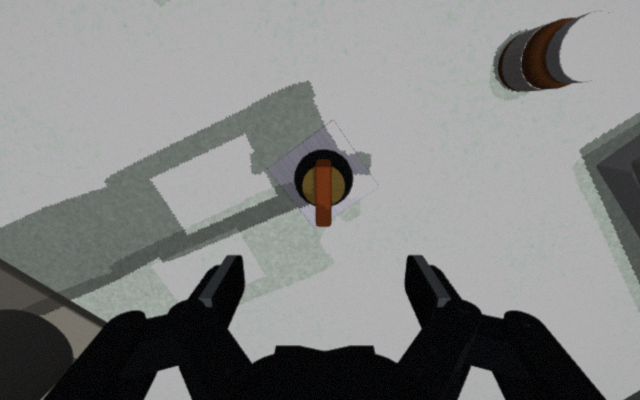

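The wrist view shows the orange bar at (323,192), centred between the fingers and aligned with the tool's x. I'll descend and grip.

```bash
python3 jog.py '[[1, -0.0013, -0.0011, 0.03, 0.01], [1, -0.0013, -0.0011, 0.06, 0.01], [1, -0.0013, -0.0011, 0.09, 0.01], [1, -0.0013, -0.0011, 0.12, 0.01], [1, -0.0013, -0.0011, 0.14, 0.01]]'; python3 jog.py '[[1, 0, 0, 0.006, 0], [1, 0, 0, 0.012, 0], [1, 0, 0, 0.012, 0]]'; python3 jog.py '[[0, 0, 0, 0, 0], [0, 0, 0, 0, 0], [0, 0, 0, 0, 0], [0, 0, 0, 0, 0], [0, 0, 0, 0, 0]]' 45;  python3 jog.py '[[0, 0, 0, 0, 0], [0, 0, 0, 0, 0], [0, 0, 0, 0, 0]]' 45
```

```text
time: 3.83
tool_pos: [0.4928, -0.161, 0.0586]
orientation: [-3.139, 0.001, 0.732]
force: [-0.7, 0.5, -0.1]
opening: 1.006
grasp_force: 0.0
time: 4.08
tool_pos: [0.4941, -0.162, 0.0493]
orientation: [-3.141, 0.0, 0.728]
force: [0.1, 0.1, 0.3]
opening: 1.0
grasp_force: 0.0
time: 4.5
tool_pos: [0.4946, -0.1626, 0.0501]
orientation: [3.14, -0.001, 0.726]
force: [0.2, 0.0, -0.0]
opening: 0.296
grasp_force: 0.0
time: 4.75
tool_pos: [0.4944, -0.1627, 0.0498]
orientation: [3.141, -0.0, 0.726]
force: [-1.4, -0.1, 4.1]
opening: 0.184
grasp_force: 46.5
```

```bash
python3 jog.py '[[0, 0, 0, -0.02, 0], [0, 0, 0, -0.05, 0], [0, 0, 0, -0.085, 0], [0, 0, 0, -0.12, 0], [0, 0, 0, -0.15, 0]]'; python3 jog.py '[[0, 0.025, -0.019, 0, 0], [0, 0.055, -0.042, 0, 0], [0, 0.085, -0.064, 0, 0], [0, 0.115, -0.087, 0, 0], [0, 0.145, -0.11, 0, 0]]' >/dev/null; python3 jog.py '[[0, 0.03, -0.023, 0, -0.1], [0, 0.06, -0.045, 0, -0.2], [0, 0.09, -0.068, 0, -0.3], [0, 0.115, -0.088, 0, -0.4], [0, 0.1355, -0.1025, 0, -0.5]]' ; python3 jog.py '[[0, 0, 0, 0, -0.11], [0, 0, 0, 0, -0.22], [0, 0, 0, 0, -0.33], [0, 0, 0, 0, -0.44], [0, 0, 0, 0, -0.55]]' >/dev/null; python3 jog.py '[[0, 0, 0, 0, -0.11], [0, 0, 0, 0, -0.22], [0, 0, 0, 0, -0.33], [0, 0, 0, 0, -0.44], [0, 0, 0, 0, -0.55]]' >/dev/null; python3 jog.py '[[0, 0, 0, 0, -0.11], [0, 0, 0, 0, -0.22], [0, 0, 0, 0, -0.33], [0, 0, 0, 0, -0.44], [0, 0, 0, 0, -0.547]]'
python3 jog.py '[[0, 0, 0, 0, 0], [0, 0, 0, 0, 0]]'
python3 - <<'E'
from h import *
s=robot.observe(); print(s['time'],s['tool_pos'],s['orientation'],s['joints'])
a=[]
for n in ['scene','side','wrist']:
    im,d,K,Rc,p=grab(n); np.savez(f'pics/{n}1',im=im,d=d,K=K,Rc=Rc,p=p); a.append(im)
c=[a[0][130:290,360:520],a[1][90:220,150:300],a[2][80:380,160:480]]
c=[cv2.resize(x,(400,int(400*x.shape[0]/x.shape[1])),interpolation=cv2.INTER_CUBIC) for x in c[:2]]+[cv2.resize(c[2],(400,375))]
h=max(x.shape[0] for x in c[:2]); top=np.hstack([np.pad(x,((0,h-x.shape[0]),(0,0),(0,0))) for x in c[:2]])
cv2.imwrite('pics/v1.png',cv2.cvtColor(top,cv2.COLOR_RGB2BGR)); cv2.imwrite('pics/w1.png',cv2.cvtColor(a[2],cv2.COLOR_RGB2BGR))
E
```

```text
time: 5.17
tool_pos: [0.4937, -0.1622, 0.2008]
orientation: [-3.141, 0.0, 0.726]
force: [0.7, -0.5, -3.0]
opening: 0.177
grasp_force: 45.8
time: 6.0
tool_pos: [0.562, 0.1855, 0.1982]
orientation: [-3.14, 0.0, 1.232]
force: [0.0, -0.3, -2.8]
opening: 0.182
grasp_force: 45.7
time: 7.25
tool_pos: [0.5622, 0.1826, 0.1981]
orientation: [-3.141, -0.002, 2.878]
force: [-0.4, 0.2, -3.7]
opening: 0.182
grasp_force: 45.7
time: 7.42
tool_pos: [0.5623, 0.1826, 0.1984]
orientation: [-3.141, -0.001, 2.869]
force: [0.3, 0.4, -1.8]
opening: 0.185
grasp_force: 45.7
7.4167 [0.56233828 0.18260284 0.19842298] [-3.14087016e+00 -1.37644376e-03  2.86945827e+00] [ 2.27257938e-01  1.25213844e-01  1.55394235e+00  2.50535349e-05
  1.46399080e+00 -1.07140719e+00]
```

View pics/v1.png

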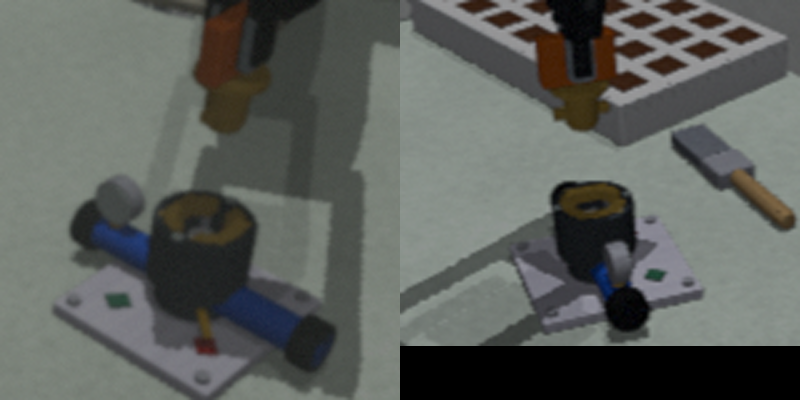

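View pics/w1.png

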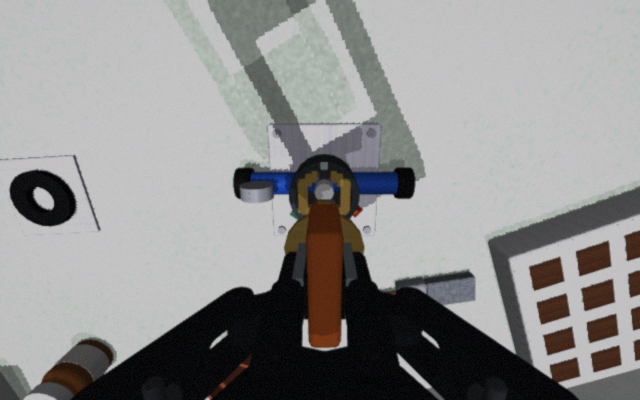

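The key is held upright, nose about 60 mm above the socket. In the wrist view the handle top spans rows 205–345 at column ~324, and the pot, jar and brush are untouched. Now I'll measure the key's axis against the socket's.

```bash
python3 - <<'E'
from h import *
z=np.load('pics/wrist1.npz'); im,d,K,Rc,p=[z[k] for k in ('im','d','K','Rc','p')]
P=cloud(d,K,Rc,p); H,S,V=cv2.split(cv2.cvtColor(im,cv2.COLOR_RGB2HSV))
O=(H<14)&(S>150)&(V>60); O[:, :295]=0; O[:,355:]=0
q=P[O&(d>0)]; print('z',np.percentile(q[:,2],[5,25,50,75,95])); zt=np.median(q[:,2])
q=q[abs(q[:,2]-zt)<.004]; r=cv2.minAreaRect((q[:,:2]*1000).astype(np.float32)); print('handle',len(q),r)
for b in np.linalg.norm(cv2.boxPoints(r)-cv2.boxPoints(r)[0],axis=1): pass
f=cv2.fitLine((q[:,:2]*1000).astype(np.float32),cv2.DIST_HUBER,0,.01,.01).ravel();print('dir',np.degrees(np.arctan2(f[1],f[0])),f)
# plate & pipe again
pl=(P[...,2]>.004)&(P[...,2]<.016); pl[:, :260]=0; pl[:,390:]=0; pl[:110]=0; pl[245:]=0
print('plate',cv2.minAreaRect((P[pl][:,:2]*1000).astype(np.float32)))
M=np.zeros(d.shape,bool); M[145:205,285:365]=1
m=M&(P[...,2]>.072)&(P[...,2]<.09); q=P[m]*1000; print('top z',np.median(q[:,2])); from scipy.optimize import least_squares
cn,_=cv2.findContours(m.astype(np.uint8),cv2.RETR_EXTERNAL,cv2.CHAIN_APPROX_NONE); k=max(cn,key=len)[:,0]; k=k[k[:,1]<195]
w=plane(k,.08,K,Rc,p)[:,:2]*1000; print(least_squares(lambda a:np.hypot(w[:,0]-a[0],w[:,1]-a[1])-35,[563,182],loss='soft_l1').x)
# scene/side: nose & socket axis, project
for n in ['scene','side']:
    zz=np.load(f'pics/{n}1.npz'); K2,R2,p2=zz['K'],zz['Rc'],zz['p']; im2,d2=zz['im'],zz['d']; P2=cloud(d2,K2,R2,p2)
    h,s,v=cv2.split(cv2.cvtColor(im2,cv2.COLOR_RGB2HSV)); near=np.hypot(P2[...,0]-.563,P2[...,1]-.182)<.045
    st=near&(P2[...,2]>.155)&(P2[...,2]<.163); tp=near&(P2[...,2]>.04)&(P2[...,2]<.076)
    hd=near&(P2[...,2]>.188)&(P2[...,2]<.193)
    R_=R2.T
    def fit(m,rad):
        q=P2[m][:,:2]*1000; return len(q),least_squares(lambda a:np.hypot(q[:,0]-a[0],q[:,1]-a[1])-rad,[563-20*R2[0,2]*-1,182-20*R2[1,2]*-1],loss='soft_l1').x
    print(n,'stem',fit(st,13.8),'housing',fit(tp,35))
E
```

```text
z [0.21458905 0.23503955 0.235761   0.23624106 0.23680489]
handle 3821 ((560.5040283203125, 183.35780334472656), (15.51834774017334, 61.57115173339844), 74.87448120117188)
dir -15.566101 [ 9.6332151e-01 -2.6834995e-01  5.5715259e+02  1.8411104e+02]
plate ((567.6846923828125, 181.15631103515625), (130.2460174560547, 139.71141052246094), 74.40939331054688)
top z 81.00535054309246
[567.54358923 181.15324598]
scene stem (46, array([583.69078862, 196.21830286])) housing (927, array([564.6946904 , 182.31399772]))
side stem (37, array([553.7517209 , 159.46141243])) housing (443, array([566.85091672, 180.61778882]))
```

```bash
cat > ax.py <<'E'
from h import *
def lines(n,fn,zst,u=(.563,.182)):
    """row-wise silhouette midpoints of stem and housing -> n.xy offsets (mm)"""
    z=np.load(fn); im,K,Rc,p=z['im'],z['K'],z['Rc'],z['p']
    g=cv2.cvtColor(im,cv2.COLOR_RGB2HSV).astype(int); H,S,V=g[...,0],g[...,1],g[...,2]
    f=Rc[:2,2]/np.linalg.norm(Rc[:2,2])
    def pix(x): y=K@(Rc.T@(np.array(x)-p)); return y[:2]/y[2]
    out={}
    for nm,zs,mask,w in (('stem',zst,(H>13)&(H<34)&(S>90),.024),('house',(.05,.055,.06,.065),(V<75)&(S<140),.055)):
        r=[]
        for zz in zs:
            # front surface pixel of this height
            rad=.014 if nm=='stem' else .035
            c=pix([u[0]-f[0]*rad,u[1]-f[1]*rad,zz]); row=int(round(c[1])); m=mask[row]; a=b=int(round(c[0]))
            if not m[a]: continue
            while m[a-1]: a-=1
            while m[b+1]: b+=1
            # mid ray: column midpoint, intersect plane z ; component across view
            q=plane([((a+b)/2,row)],zz,K,Rc,p)[0]; v=q-p; v=v[:2]/np.linalg.norm(v[:2]); nn=np.array([-v[1],v[0]])
            r.append((b-a+1,nn@q[:2]*1000,*nn))
        out[nm]=np.array(r); print(n,nm,np.round(out[nm],2).tolist())
    return out
E
python3 - <<'E'
from ax import *
A=[];B=[]
for n in ['scene','side']:
    o=lines(n,f'pics/{n}1.npz',(.156,.158,.178,.182,.185))
    for k in o: print(k,np.median(o[k],0))
E
```

```text
scene stem [[3.0, -44.32, 0.24, -0.97], [16.0, -40.44, 0.24, -0.97], [16.0, -41.8, 0.24, -0.97], [19.0, -45.49, 0.24, -0.97]]
scene house [[56.0, -66.25, 0.22, -0.97], [44.0, -40.12, 0.24, -0.97], [46.0, -32.92, 0.25, -0.97], [51.0, -24.21, 0.26, -0.97]]
stem [ 16.         -43.05789175   0.2415024   -0.97039973]
house [ 48.5        -36.52031242   0.24640509  -0.96916294]
side stem [[5.0, -410.13, -0.88, 0.47], [18.0, -411.62, -0.88, 0.47], [16.0, -413.04, -0.88, 0.48], [13.0, -410.15, -0.88, 0.47]]
side house [[20.0, -405.13, -0.89, 0.46], [20.0, -404.09, -0.89, 0.46], [21.0, -404.99, -0.89, 0.46], [31.0, -411.69, -0.88, 0.48]]
stem [  14.5        -410.8833172    -0.88065094    0.47376383]
house [  20.5        -405.0632735    -0.88552746    0.46458703]
```

```bash
cat > fit.py <<'E'
from h import *
from scipy.optimize import least_squares
def go(tag,o):
  for n in ['scene','side']:
    zz=np.load(f'pics/{n}{tag}.npz'); P=cloud(zz['d'],zz['K'],zz['Rc'],zz['p']); V=zz['Rc']
    near=np.hypot(P[...,0]-.563,P[...,1]-.182)<.05
    for nm,a,b,rad in (('stem',o+.019,o+.033,14),('collar',o+.0345,o+.0395,24),('house',.045,.076,35)):
        m=near&(P[...,2]>a)&(P[...,2]<b)&(zz['d']>0)
        if nm!='house': m=cv2.erode(m.astype(np.uint8),np.ones((1,3)))>0
        q=P[m][:,:2]*1000
        r=least_squares(lambda c:np.hypot(q[:,0]-c[0],q[:,1]-c[1])-rad,[563,182],loss='soft_l1')
        print(n,nm,len(q),r.x.round(1),'rms',np.sqrt(np.mean(r.fun**2)).round(2))
E
python3 - <<'E'
from fit import *
go(1,.1526)
E
```

```text
scene stem 75 [562.  182.8] rms 0.87
scene collar 37 [561.9 182.9] rms 0.94
scene house 794 [564.8 182.3] rms 7.58
side stem 41 [564.5 182.2] rms 1.3
side collar 18 [564.3 182.7] rms 1.59
side house 411 [566.9 180.6] rms 6.59
```

```bash
python3 jog.py '[[0, -0.0033, 0, 0.015, 0], [0, -0.0033, 0, 0.03, 0], [0, -0.0033, 0, 0.045, 0], [0, -0.0033, 0, 0.06, 0], [0, -0.0033, 0, 0.06, 0]]'; python3 jog.py '[[0, 0, 0, 0.004, 0], [0, 0, 0, 0.008, 0], [0, 0, 0, 0.012, 0], [0, 0, 0, 0.016, 0], [0, 0, 0, 0.016, 0]]'
python3 - <<'E'
from h import *
a=[]
s=robot.observe(); print(s['force'],s['moment'],s['tool_pos'])
for n in ['scene','side']:
    im,d,K,Rc,p=grab(n); np.savez(f'pics/{n}2',im=im,d=d,K=K,Rc=Rc,p=p); a.append(im)
c=[a[0][170:290,380:500],a[1][120:220,170:270]]
cv2.imwrite('pics/v2.png',cv2.cvtColor(np.hstack([cv2.resize(x,(400,400),interpolation=cv2.INTER_CUBIC) for x in c]),cv2.COLOR_RGB2BGR))
from fit import go
go(2,s['tool_pos'][2]-.0458)
E
```

```text
time: 7.98
tool_pos: [0.5637, 0.1813, 0.1354]
orientation: [-3.139, -0.005, 2.871]
force: [-1.3, 0.4, -4.0]
opening: 0.178
grasp_force: 45.5
time: 8.4
tool_pos: [0.5658, 0.1818, 0.1228]
orientation: [-3.141, -0.0, 2.873]
force: [-0.1, -0.9, -3.5]
opening: 0.181
grasp_force: 45.6
[-0.13421421 -0.89406186 -3.45683563] [0.04122268 0.03949807 0.01268635] [0.56581394 0.18179406 0.12281813]
scene stem 49 [565.6 182.1] rms 0.94
scene collar 36 [564.8 182. ] rms 1.16
scene house 657 [564.2 182.2] rms 4.97
side stem 28 [568.6 181.1] rms 1.72
side collar 30 [569.4 181.2] rms 3.22
side house 350 [567.  181.1] rms 4.66
```

View pics/v2.png

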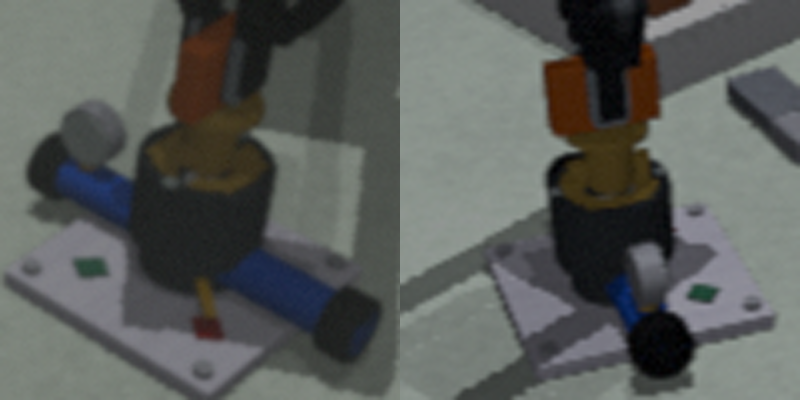

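The nose is entering the hole in both views, with lugs over the slots and no contact force. The fits show about 1 mm too far along +x, so I'll trim that and go on down.

```bash
python3 jog.py '[[0, 0.0008, 0, 0.002, 0], [0, 0.0008, 0, 0.004, 0], [0, 0.0008, 0, 0.007, 0], [0, 0.0008, 0, 0.01, 0], [0, 0.0008, 0, 0.01, 0]]'; python3 - <<'E'
from h import *
s=robot.observe(); print(s['force'],s['moment'],s['tool_pos'])
E
```

```text
time: 8.92
tool_pos: [0.5647, 0.1819, 0.1123]
orientation: [-3.141, -0.001, 2.873]
force: [0.2, 0.2, -2.5]
opening: 0.182
grasp_force: 45.6
[ 0.19599024  0.24734194 -2.54000623] [0.01406377 0.04668221 0.00955709] [0.56469917 0.18191139 0.11227655]
```

Free descent: the lugs are in the slots and the nose is at the plunger. I'll press the last 20 mm.

```bash
python3 jog.py '[[0, 0, 0, 0.002, 0], [0, 0, 0, 0.004, 0], [0, 0, 0, 0.006, 0], [0, 0, 0, 0.008, 0], [0, 0, 0, 0.01, 0]]'; python3 jog.py '[[0, 0, 0, 0.002, 0], [0, 0, 0, 0.004, 0], [0, 0, 0, 0.006, 0], [0, 0, 0, 0.008, 0], [0, 0, 0, 0.008, 0]]'; python3 - <<'E'
from h import *
s=robot.observe(); print(s['force'],s['moment'],s['tool_pos'])
E
```

```text
time: 9.33
tool_pos: [0.5653, 0.182, 0.1034]
orientation: [-3.142, 0.0, 2.873]
force: [-2.9, -0.9, 1.8]
opening: 0.18
grasp_force: 46.3
time: 9.75
tool_pos: [0.5653, 0.182, 0.095]
orientation: [3.142, 0.0, 2.873]
force: [-3.9, -0.0, 3.9]
opening: 0.178
grasp_force: 46.6
[-3.85915706 -0.0174728   3.89260741] [-0.20050517  0.62812299 -0.01970665] [0.56528927 0.18200948 0.09503224]
```

```bash
python3 jog.py '[[0, 0.0007, 0, 0.001, 0], [0, 0.0007, 0, 0.002, 0], [0, 0.0007, 0, 0.003, 0], [0, 0.0007, 0, 0.003, 0]]'; python3 jog.py '[[0, 0, 0, 0.0005, 0], [0, 0, 0, 0.001, 0], [0, 0, 0, 0.001, 0]]'; python3 - <<'E'
from h import *
s=robot.observe(); print(s['force'],s['moment'],s['tool_pos'])
E
```

```text
time: 10.08
tool_pos: [0.5651, 0.1821, 0.0925]
orientation: [3.141, 0.001, 2.873]
force: [-0.1, -2.4, 4.5]
opening: 0.18
grasp_force: 46.8
time: 10.33
tool_pos: [0.5651, 0.1821, 0.0919]
orientation: [3.141, 0.001, 2.873]
force: [-1.2, -3.0, 6.8]
opening: 0.182
grasp_force: 46.9
[-1.17856158 -2.95155041  6.77579539] [-0.59994625  0.20608584  0.02222713] [0.5650675  0.18211104 0.09192568]
```

```bash
python3 jog.py '[[0, 0, 0, 0, 0.08], [0, 0, -0.0001, 0, 0.16], [0, 0, -0.0002, 0, 0.24], [0, 0, -0.0002, 0, 0.32], [0, 0.0001, -0.0003, 0, 0.4]]'; python3 - <<'E'
from h import *
s=robot.observe(); print(s['force'],s['moment'],s['tool_pos'])
E
```

```text
time: 10.75
tool_pos: [0.5648, 0.1818, 0.0919]
orientation: [3.141, 0.001, 2.469]
force: [-1.8, -3.7, 8.0]
opening: 0.181
grasp_force: 47.2
[-1.81124333 -3.65908473  8.02767681] [-0.6685827   0.25978701  0.19486473] [0.5647601  0.1818014  0.09192703]
```

```bash
python3 jog.py '[[0, 0, -0.0001, 0, 0.08], [0, 0, -0.0003, 0, 0.16], [0, 0.0001, -0.0004, 0, 0.24], [0, 0.0001, -0.0005, 0, 0.32], [0, 0.0001, -0.0006, 0, 0.4]]'; python3 jog.py '[[0, 0, -0.0001, 0, 0.08], [0, 0, -0.0001, 0, 0.16], [0, 0, -0.0002, 0, 0.24], [0, 0, -0.0002, 0, 0.32], [0, 0, -0.0003, 0, 0.4]]'; python3 - <<'E'
from h import *
s=robot.observe(); print(s['force'],s['moment'],s['tool_pos'],s['joints'])
E
```

```text
time: 11.17
tool_pos: [0.5645, 0.1814, 0.0919]
orientation: [3.14, 0.001, 2.069]
force: [-1.0, -3.6, 6.7]
opening: 0.182
grasp_force: 47.0
time: 11.58
tool_pos: [0.5643, 0.1813, 0.0919]
orientation: [3.14, 0.0, 1.669]
force: [-0.7, -2.7, 6.1]
opening: 0.179
grasp_force: 47.1
[-0.73082536 -2.73794875  6.0804163 ] [-0.59569399  0.04863331  0.25213672] [0.56433282 0.18125702 0.0919369 ] [ 2.24632057e-01  2.16556282e-01  1.65316854e+00 -5.75893538e-04
  1.27048530e+00  1.26541212e-01]
```

```bash
python3 jog.py '[[0, 0, 0, 0, 0.08], [0, 0, -0.0001, 0, 0.16], [0, 0, -0.0001, 0, 0.24], [0, 0, -0.0002, 0, 0.3], [0, 0, -0.0002, 0, 0.36]]'; python3 -c "
from h import *
print(robot.observe()['moment'])"; python3 jog.py '[[0, 0, 0, 0, 0.02], [0, 0, 0, 0, 0.03]]';  python3 - <<'E'
from h import *
s=robot.observe(); print(s['force'],s['moment'],s['tool_pos'],s['joints'])
E
```

```text
time: 12.0
tool_pos: [0.5641, 0.1811, 0.0919]
orientation: [3.14, 0.0, 1.31]
force: [-0.7, -4.1, 6.6]
opening: 0.183
grasp_force: 49.4
[-0.84849102  0.2096036   0.82058427]
time: 12.17
tool_pos: [0.564, 0.1811, 0.0919]
orientation: [3.14, 0.0, 1.283]
force: [-0.7, -4.8, 7.7]
opening: 0.182
grasp_force: 51.9
[-0.68434272 -4.75569149  7.72138814] [-0.86754357  0.12839923  1.10618375] [0.56403433 0.18106279 0.0918983 ] [ 2.24759432e-01  2.16064314e-01  1.65381245e+00 -1.14415242e-03
  1.27065341e+00  5.13149697e-01]
```

```bash
python3 - <<'E'
from h import *
a=[]
for n in ['scene','side']:
    im,d,K,Rc,p=grab(n); a.append(im)
c=[a[0][170:290,380:500],a[1][120:220,170:270]]
cv2.imwrite('pics/v3.png',cv2.cvtColor(np.hstack([cv2.resize(x,(400,400),interpolation=cv2.INTER_CUBIC) for x in c]),cv2.COLOR_RGB2BGR))
E
```

```text
(no output)
```

View pics/v3.png

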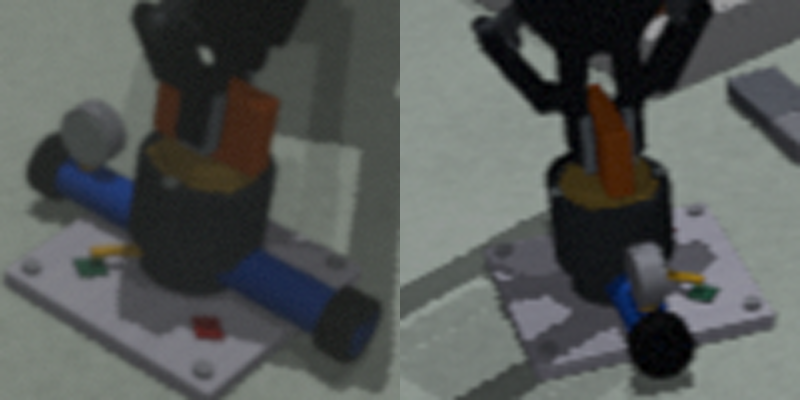

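The yellow pointer is over the green mark, at (115,252) in the left crop. The collar is down on the housing, and the key is upright and still gripped. Handing in.

```bash
python3 -c "
from cell import robot
print(robot.close_job())"
```

```text
the job is handed in; nothing more can be done
None
```

The flush valve is open: the key is fully down and turned to its stop, with the pointer on green, and was still gripped upright when I handed the job in at about 12 s; the pot, jar and brush were not touched.

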